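# Draw the inked block to the tape with the sprung gauge and cover it with the bridge

## Robot

A 6-joint arm with a two-finger parallel gripper is mounted at the origin on the work surface. World frame = base frame: x ahead of the robot, y to its left, z up, the work surface at z = 0. Lengths are in m, angles in degrees, forces in N, time in s.
With the tool pointing down it reaches from about 0.35 to 0.775 m from the base axis. Payload 7.3 kg.
Tool frame: the origin (TCP) lies at the very end of the fingers, on their centre line; the grasp point (between the pads) lies r.grip_depth behind it (r.grip_depth is the distance from the TCP to the grasp point, in m); z points along the fingers, y is the direction in which the jaws open and shut (so a half turn about z gives the same grasp; the last joint's range is limited). The gripper opens to 92 mm and grips with 3 to 60 N. Pads are 19 mm wide; open, the fingers measure 130 mm over their backs; the gripper's body (75 mm by 190 mm) begins 47 mm behind the grasp point.
Start: joints at [-72.88, 19.595, 87.324, -0, 73.075, -8.365], TCP at [0.226, -0.474, 0.227] pointing down, gripper open.
Joint ranges: [-145.02, 145.02], [-44.19, 115.74], [2.07, 154.8], [-57.11, 237.11], [16.16, 152.29], [-177.93, 177.93]. Speed limits (degrees/s): [147.25, 147.25, 180, 180, 180, 180].

## Interface

Orientations are given as a 3x3 rotation matrix whose columns are the frame's x, y, z axes.
In Python, from bench import status, vision, ticket, r gives the robot as it stands. The module is installed in compiled form; this text tells all that it offers.
- The arm moves only by the tool play_rows, never from a script. Its argument "increments" is text: rows parted by semicolons, each of 5 numbers parted by spaces: the finger opening in cm, from 0 to 9.18, then the shift along the tool's x, y, z in cm, then the turn about the tool's z in degrees. A call has 1 to 8 rows; each row shifts and turns the commanded pose from where the row before left it, along the tool's axes as they then stand; what a row does not reach is not made up. A row lasts 1/12 s, in which the tool goes at most 41.7 mm and 7.16 degrees, less where a joint would pass 70% of its speed; a pose out of reach is approached as far as the arm can. A call is refused whole if a number of a shift passes 4.17 or a number of a turn 7.16, either way. A call with a gripper value outside its range is refused whole. The fingers move at their own pace and stop on an object; "grip_force" is the grip in N (left out, the last holds). Time passes only in rows, so rows that do not move let the fingers close. It gives the time, the measured TCP pose, the force and the opening at its end, in the units of the state.
- status.read_state(): the state, without advancing time (a new reading comes with each control period).
- vision.capture(name): name is "scene" or "top" or "wrist"; returns the picture (420x560x3 uint8, red, green, blue); there is no depth.
- vision.get_calibration(name): a dict with "K" (3x3 intrinsics, pixels), "k1" (the pictures are not rectified: a ray, as slopes to the right and down, at radius r is drawn at 1 + k1 r^2 times it, then the intrinsics apply), "R" (3x3) and "t" (3): a world point X has camera coordinates R X + t. Camera axes: x right, y down, z forward; pixel columns grow to the right and rows downward; lengths in m; the calibration is good to about 2 mm. A picture is of the moment at which its call begins: read the wrist's pose just before it. get_calibration takes no time and is no camera call; for the wrist camera it gives the pose at the moment of the call.
- ticket.sign_off(): hands the job in, once; it reports no verdict.
Trained networks look in the newest picture that a camera, given by its name, has taken for a name from the list of things; names that differ only in an ending like _2 or _b are one class to them, and where a whole thing is asked for, a point or a joint stands for the part that bears it (a point fixed in the world has none). Each returns a list of dicts, best first, with "p" (0 to 1); they miss things now and then, are a little off and sometimes report something else, mostly with a low value. They report only what shows in the picture. A call takes as long as a camera call. They do not tell look-alikes from the thing itself.
- vision.recognise(query, camera): "box" ([left, top, width, height] in pixels, round what is visible of it).
- vision.pinpoint(query, camera): "point" ([row, column] in pixels: a listed point, or the origin of a listed thing).
The state is a dict: "clock": time; "qpos": joint angles; "joint_velocities": joint speeds; "tau": joint torques, N m; "ee_pos": TCP position; "tool_rot": TCP orientation; "force": force on the tool from outside, world axes, zero at the start; "moment": the same for the moment, N m; "gripper_width": finger opening in m.
Only numpy, scipy, OpenCV 4.12 (cv2) and the standard library are available. Lean on these libraries where they do the work, as an engineer would, in place of code of your own. Each camera call takes 0.05 s, during which the arm holds its last target.

## Task

The lino block on the registration bed is freshly inked, so nothing but the gauge may touch it: pull the sprung gauge out by its upright paddle until its cross-bar has drawn the block along and the block's leading edge lies on the strip of paper tape, and stop there for a moment. Ease the gauge all the way back home without letting it snap, leaving the block on the tape. Then lay the wooden bridge across the two side rails, square and over the middle of the block, without touching the block, and leave everything else on the table alone.

Things in the scene. Friction and masses are not known exactly. Their poses are not given: they have to be found in the camera images.
- bed: Registration bed, fixed: grey board 200 mm (x) by 360 mm (y), 16 mm thick, covering y -190 to +170 mm; origin on the table midway between the rails; +y is the direction in which the gauge is pulled out, z up. At the back, y -170 to -90 mm, a dark steel spring housing, 120 mm wide, top at z = 63 mm; two guide rods stick out up to 65 mm behind it.
- rails (a point): Point midway between the two wooden side rails, level with their flat tops, at x = 0, y = 0, z = 60 mm of the bed. The rails run along the bed's y (from -120 to +170 mm), centred at x = -85 and +85 mm, each 14 mm wide; the gap between them is 156 mm.
- gauge (a joint): How far the sprung gauge is pulled out along the bed's +y, m: 0 fully home (its start), 0.14 end of travel. It is a steel cross-bar 130 mm wide (x), z 20 to 40 mm, whose +y face pushes the block, carrying an upright paddle. A spring always pulls it home: 2.3 N at home, 0.45 N more per 10 mm, with some damping.
- paddle_top (a point): Middle of the top edge of the gauge's aluminium paddle, 60 mm wide (x), 8 mm thick (y); moves with the gauge; at home at x = 0, y = -83, z = 110 mm of the bed. Cross-bar front face: 10 mm ahead (+y) of it. Hook the paddle from behind (-y side) with shut fingers dipped 20 to 35 mm below its top, over the housing, or pinch it.
- block: Inked lino block, loose on the bed ahead (+y) of the cross-bar: plywood, dark face with light cut lines, 110 mm (x) by 80 mm (y) by 22 mm, 0.3 kg; origin mid-underside, axes near the bed's. Starts up to 30 mm ahead of the cross-bar, a little askew; the cross-bar squares it as it pushes. It stays put when the gauge goes back, and cannot be drawn back if pulled too far.
- block_front (a point): Middle of the block's leading (+y) upper edge: 40 mm ahead of the block's origin, 22 mm up.
- tape: A flat strip of pale paper tape stuck across the bed between the rails, the mark: 154 mm (x) by 16 mm wide (y), no thickness to speak of, origin at its middle, axes along the bed's. The block slides over it freely. The block's leading edge must come to lie within its width.
- bridge: A loose brown wooden bridge on the table, to the right of the bed: a board 200 mm (x) by 50 mm (y) by 12 mm, with a grip rib on top, 80 mm long (x), 22 mm wide (y), from 12 to 46 mm high; 0.18 kg. Origin at the middle of the underside. To be laid with its length across the bed's rails (either way round), underside at z = 60 mm.
- brayer: Bystander: ink roller 100 mm wide with a wooden handle. To be left alone.
- ink_tin: Bystander: round tin 84 mm across, 60 mm high. To be left alone.
- gouge: Bystander: cutting tool 160 mm long with a wooden handle. To be left alone.
- offcut: Bystander: short lino offcut 120 by 50 by 22 mm, without a grip. To be left alone.
- knife: Bystander: ink knife 200 mm long. To be left alone.
Mind the look-alikes: they are no part of the job. Leave any blue or green look-alike of the block alone.

How it is judged:
By the outcome, as a careful person would: the job done as asked, in the order asked, and still so for the second after the job is handed in, with the robot touching nothing.
It also fails if it takes over 67 s, if anything falls off the work surface, if the arm or the gripper's body presses on something with over 40 N, if the wrist force passes 120 N, or if a joint passes its speed limit or range.

## Working session

There is one attempt and no reset: what is moved stays moved. The work goes in short steps, Python scripts to look and compute and a tool call to move; the robot and the scene stay as the last step left them, time stands still between calls to the robot, and variables do not carry over. Pictures are saved under pics/ and viewed, and the job is handed in when it is done.

Besides the shell and the picture viewer there is one more tool, called after "Call:" as name(argument=value, ...), one argument or row to a line, values as JSON. play_rows: Moves the arm, as the interface text tells. Its arguments: {"type":"object","properties":{"increments":{"type":"string"},"grip_force":{"type":"number"}},"required":["increments"]}

```bash
mkdir -p pics; ls; cat > h.py <<'E'
import numpy as np, cv2
from bench import status, vision, ticket, r
def cap(n,f):
    im=vision.capture(n); cv2.imwrite('pics/'+f+'.png',cv2.cvtColor(im,cv2.COLOR_RGB2BGR)); return im
def ray(n,rc,cal=None):
    c=cal or vision.get_calibration(n); K=np.array(c['K']);R=np.array(c['R']);t=np.array(c['t']);k=c['k1']
    d=cv2.undistortPoints(np.array([[[rc[1],rc[0]]]],float),K,np.array([k,0,0,0.]))[0,0]
    return -R.T@t, R.T@np.array([d[0],d[1],1])
def onz(n,rc,z,cal=None):
    o,d=ray(n,rc,cal); return o+d*(z-o[2])/d[2]
def proj(n,X,cal=None):
    c=cal or vision.get_calibration(n)
    R=np.array(c['R']);t=np.array(c['t'])
    p,_=cv2.projectPoints(np.array(X,float).reshape(-1,1,3),cv2.Rodrigues(R)[0],t,np.array(c['K']),np.array([c['k1'],0,0,0.]))
    return p.reshape(-1,2)[:,::-1]
E
python3 - <<'E'
from h import *
print(status.read_state(), r.grip_depth)
for n in('scene','top','wrist'):
    cap(n,n+'0'); c=vision.get_calibration(n); print(n,c)
for n in('scene','top'):
  for q in('rails','paddle_top','block','block_front','tape','bridge','bed'):
    print(n,q,[(np.round(x['point']),round(x['p'],2)) for x in vision.pinpoint(q,n)[:3]])
E
```

```text
pics
{'clock': 0.0, 'qpos': array([-7.28814327e+01,  1.96376757e+01,  8.73775330e+01, -8.44656945e-04,
        7.30752826e+01, -8.36331960e+00]), 'joint_velocities': array([ 0.00067448,  0.02845355, -0.0275902 , -0.0115267 ,  0.05871973,
        0.01745134]), 'tau': array([-7.15561164e-04, -4.31248212e+01, -2.44218725e+01,  7.15258392e-02,
        5.58367185e-02, -1.27423018e-04]), 'ee_pos': array([ 0.22577677, -0.47351384,  0.2260319 ]), 'tool_rot': array([[ 9.02719539e-01,  4.30229247e-01, -4.78366290e-04],
       [ 4.30229459e-01, -9.02718310e-01,  1.50524868e-03],
       [ 2.15771996e-04, -1.56462466e-03, -9.99998753e-01]]), 'force': array([-0.55767362, -0.21754237, -0.64190903]), 'moment': array([0.0687642 , 0.00630207, 0.00784244]), 'gripper_width': 0.09191144099959812} 0.0188
scene {'K': array([[538.46347376,   0.        , 277.57120387],
       [  0.        , 538.46347376, 199.60110569],
       [  0.        ,   0.        ,   1.        ]]), 'k1': -0.04628176966425789, 'R': array([[ 0.72333049,  0.69047711, -0.00586094],
       [ 0.51803741, -0.54825889, -0.65654355],
       [-0
[... 1105 characters left out ...]
0.81), (array([172., 245.]), 0.73), (array([233., 417.]), 0.71)]
scene block_front [(array([218., 424.]), 0.92), (array([173., 344.]), 0.8), (array([172., 253.]), 0.74)]
scene tape [(array([172., 345.]), 0.59)]
scene bridge [(array([290., 154.]), 0.73)]
scene bed [(array([185., 334.]), 0.77)]
top rails [(array([197., 212.]), 0.78)]
top paddle_top [(array([189., 239.]), 0.87), (array([194., 218.]), 0.35)]
top block [(array([111., 201.]), 0.96), (array([287., 257.]), 0.89), (array([195., 220.]), 0.65)]
top block_front [(array([113., 182.]), 0.87), (array([273., 265.]), 0.77), (array([194., 200.]), 0.69)]
top tape [(array([205., 188.]), 0.89)]
top bridge [(array([238., 417.]), 0.63)]
top bed []
```

View pics/top0.png

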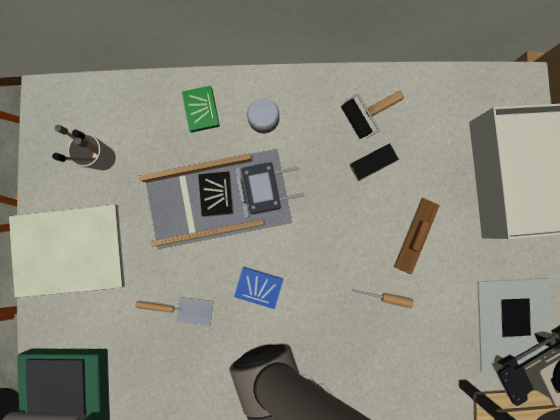

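View pics/scene0.png

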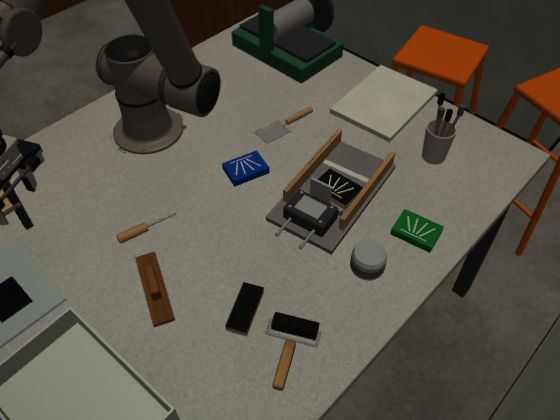

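View pics/wrist0.png

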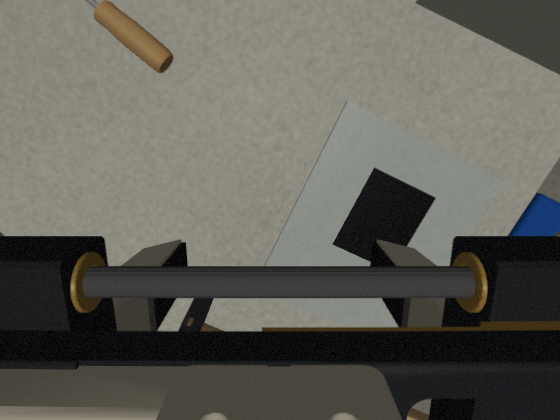

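```bash
python3 - <<'E'
import cv2
a=cv2.imread('pics/top0.png')[140:255,135:310]; cv2.imwrite('pics/topz.png',cv2.resize(a,None,fx=4.5,fy=4.5,interpolation=cv2.INTER_CUBIC))
a=cv2.imread('pics/scene0.png')[120:255,260:405]; cv2.imwrite('pics/scz.png',cv2.resize(a,None,fx=4.4,fy=4.4,interpolation=cv2.INTER_CUBIC))
E
```

```text
(no output)
```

View pics/topz.png

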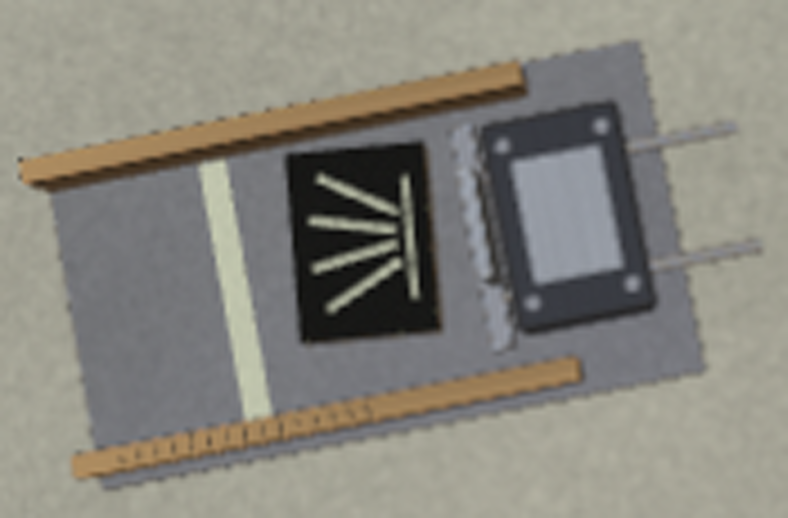

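View pics/scz.png

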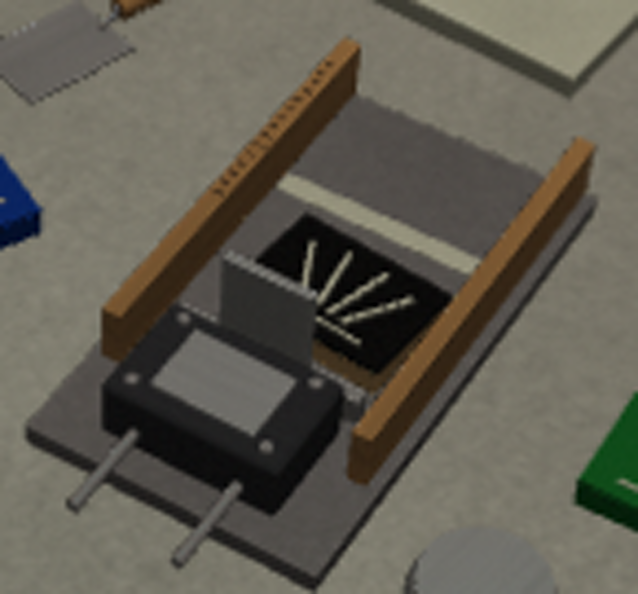

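```bash
python3 - <<'E'
from h import *
import json
from scipy.optimize import least_squares
T=lambda u,v:(140+v/4.5-.4,135+u/4.5-.4); S=lambda u,v:(120+v/4.4-.4,260+u/4.4-.4)
pts=[('top',T(638,42),(.1,-.19,.016)),('top',T(704,370),(-.1,-.19,.016)),('top',T(103,488),(-.1,.17,.016)),
('top',T(519,64),(.092,-.12,.06)),('top',T(580,380),(-.092,-.12,.06)),('top',T(577,358),(-.078,-.12,.06)),('top',T(74,477),(-.092,.17,.06)),('top',T(20,160),(.092,.17,.06)),
('scene',S(27,432),(-.1,-.19,.016)),('scene',S(315,578),(.1,-.19,.016)),('scene',S(596,205),(.1,.17,.016)),
('scene',S(363,448),(.092,-.12,.06)),('scene',S(352,435),(.078,-.12,.06)),('scene',S(103,312),(-.092,-.12,.06)),('scene',S(123,325),(-.078,-.12,.06)),('scene',S(595,148),(.092,.17,.06)),('scene',S(577,140),(.078,.17,.06))]
cal={n:vision.get_calibration(n) for n in('top','scene')}
def W(p,b):
    c,s=np.cos(p[2]),np.sin(p[2]); b=np.array(b); return np.array([p[0]+c*b[0]-s*b[1],p[1]+s*b[0]+c*b[1],b[2]])
def f(p,sel=('top','scene')): return np.concatenate([proj(n,W(p,b),cal[n])[0]-np.array(rc) for n,rc,b in pts if n in sel])
for sel in(('top',),('scene',),('top','scene')):
    o=least_squares(f,[.5,.2,.1],args=(sel,),loss='soft_l1'); print(sel,o.x,np.degrees(o.x[2])); print(np.round(f(o.x,sel).reshape(-1,2),1).tolist())
p=o.x; json.dump(list(p),open('bed.json','w'))
def B(X): 
    c,s=np.cos(p[2]),np.sin(p[2]); d=X[:2]-p[:2]; return np.round(1000*np.array([c*d[0]+s*d[1],-s*d[0]+c*d[1]]),1)
for q in[(200,163),(226,160),(243,418),(270,414)]: print('tape',B(onz('top',T(*q),.016)))
for q in[(287,157),(425,143),(440,330),(301,342)]: print('block',B(onz('top',T(*q),.038)))
for q,z,rc in[('paddle',.11,(189,239)),('rails',.06,(197,212)),('bfront',.038,(194,200)),('tape',.016,(205,188))]: print(q,B(onz('top',rc,z)))
for q in[(281,180),(477,266),(278,190),(470,272)]: print('tape scene',B(onz('scene',S(*q),.016)))
for q in[(307,214),(452,300)]: print('blk front scene',B(onz('scene',S(*q),.038)))
print(W(p,(0,-.083,.11)))
a=cv2.imread('pics/top0.png')[190:280,385:450]; cv2.imwrite('pics/tb.png',cv2.resize(a,None,fx=6,fy=6,interpolation=cv2.INTER_CUBIC))
a=cv2.imread('pics/scene0.png')[240:335,125:185]; cv2.imwrite('pics/sb.png',cv2.resize(a,None,fx=6,fy=6,interpolation=cv2.INTER_CUBIC))
E
```

```text
('top',) [0.57712505 0.19658522 0.16582092] 9.500838874542607
[[-0.6, 0.7], [0.7, 0.5], [0.5, -0.7], [-0.9, 0.2], [0.2, 0.3], [-0.4, -0.1], [0.6, -0.4], [-0.3, -0.5]]
('scene',) [0.5813246 0.1946698 0.1712715] 9.81313407549096
[[-0.3, -0.9], [1.3, 0.4], [-0.7, 0.4], [-0.2, 2.1], [0.3, -0.3], [0.2, -0.7], [-0.6, -0.7], [-0.0, 0.5], [-0.2, 0.0]]
('top', 'scene') [0.57896504 0.19618447 0.1680004 ] 9.625713709693441
[[-1.4, 0.7], [-0.2, 0.7], [-0.0, -0.4], [-1.7, 0.3], [-0.6, 0.5], [-1.2, 0.1], [-0.0, -0.2], [-0.8, -0.4], [-1.3, -1.2], [0.4, -0.2], [-1.2, 0.1], [-1.0, 1.6], [-0.5, -0.8], [-0.7, -1.0], [-1.5, -1.1], [-0.6, 0.2], [-0.7, -0.2]]
tape [76.3 79.1]
tape [75.  63.6]
tape [-75.9  80.6]
tape [-76.6  64.6]
block [65.5 23.7]
block [ 58.  -55.9]
block [-49.3 -44.5]
block [-40.7  34.8]
paddle [ -1.4 -79.4]
rails [-1.6 -4.1]
bfront [14.8 28.6]
tape [-4.6 69.3]
tape scene [-78.2  72.3]
tape scene [63.2 75. ]
tape scene [-75.1  63.4]
tape scene [62. 68.]
blk front scene [-38.8  35.7]
blk front scene [71.3 21.6]
[0.59284358 0.11435302 0.11      ]
```

View pics/tb.png

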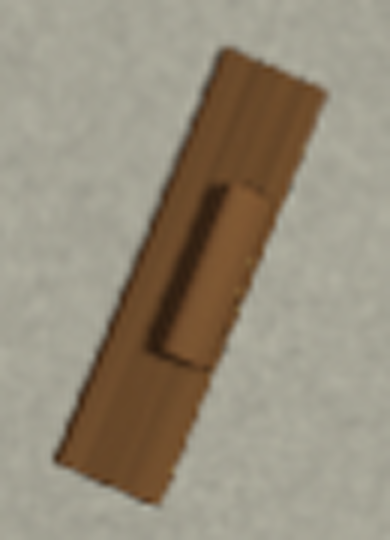

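View pics/sb.png

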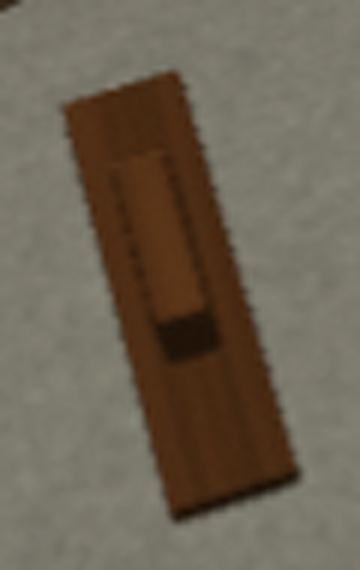

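Call:
play_rows(
  increments="0 0 0 0 -7; 0 0 0 0 -7; 0 0 0 0 -7; 0 0 0 0 -7; 0 0 0 0 -7; 0 0 0 0 -7; 0 0 0 0 -7; 0 0 0 0 -7",
  grip_force=20,
)

```text
clock: 1.52
ee_pos: [0.2259, -0.4739, 0.2267]
tool_rot: [[0.142, 0.99, 0.0], [0.99, -0.142, -0.0], [-0.0, 0.0, -1.0]]
force: [-0.4, 1.4, -0.6]
gripper_width: 0.043
```

Call:
play_rows(
  increments="0 0 0 0 -7; 0 0 0 0 -7; 0 0 0 0 -4.1; 0 2.5 2.3 0 0; 0 2.5 2.3 0 0; 0 2.5 2.3 0 0; 0 2.5 2.3 0 0; 0 2.5 2.3 0 0",
)

```text
clock: 2.18
ee_pos: [0.319, -0.3302, 0.2268]
tool_rot: [[-0.166, 0.986, 0.0], [0.986, 0.166, -0.0], [-0.0, 0.0, -1.0]]
force: [-0.1, 0.4, -0.7]
gripper_width: 0.0007
```

Call:
play_rows(
  increments="0 2.5 2.3 0 0; 0 2.5 2.3 0 0; 0 2.5 2.3 0 0; 0 2.5 2.3 0 0; 0 2.5 2.3 0 0; 0 2.5 2.3 0 0; 0 2.5 2.3 0 0; 0 2.5 2.3 0 0",
)

```text
clock: 2.85
ee_pos: [0.4673, -0.1021, 0.2269]
tool_rot: [[-0.167, 0.986, 0.001], [0.986, 0.167, -0.0], [-0.0, 0.0, -1.0]]
force: [1.5, 0.3, 0.1]
gripper_width: 0.0003
```

Call:
play_rows(
  increments="0 2.5 2.3 0 0; 0 2.5 2.3 0 0; 0 2.5 2.3 0 0; 0 2.5 2.3 0 0; 0 2 2 0 0; 0 1.5 1.5 0 0; 0 0 0 0 0",
)

```text
clock: 3.43
ee_pos: [0.5709, 0.0538, 0.2262]
tool_rot: [[-0.17, 0.985, 0.001], [0.985, 0.17, 0.001], [0.001, 0.001, -1.0]]
force: [-0.9, 0.2, -0.6]
gripper_width: 0.0002
```

```bash
python3 - <<'E'
from h import *
s=status.read_state(); print({k:np.round(s[k],4).tolist() for k in('clock','qpos','ee_pos','tool_rot','force')})
c=vision.get_calibration('wrist'); R=np.array(c['R']); print(-R.T@c['t'], R)
cap('wrist','w1')
E
```

```text
{'clock': 3.4333, 'qpos': [-2.3036, 24.7061, 79.5328, 0.0658, 75.718, -12.0961], 'ee_pos': [0.5709, 0.0538, 0.2262], 'tool_rot': [[-0.1698, 0.9855, 0.0008], [0.9855, 0.1698, 0.0011], [0.0009, 0.001, -1.0]], 'force': [-0.9189, 0.1863, -0.6106]}
[0.55841042 0.11659405 0.38408536] [[ 9.85456713e-01  1.69925288e-01  6.80811554e-04]
 [ 1.64669362e-01 -9.55949303e-01  2.42991628e-01]
 [ 4.19412436e-02 -2.39345622e-01 -9.70028147e-01]]
```

View pics/w1.png

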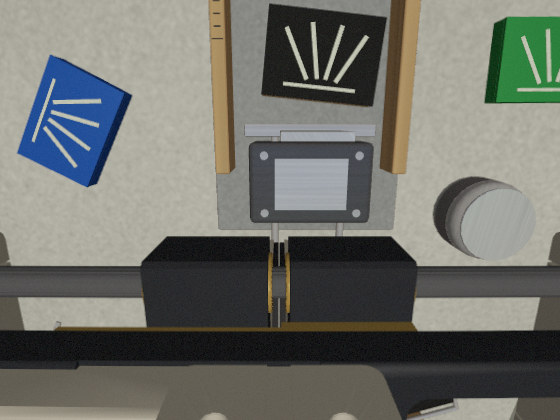

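```bash
python3 - <<'E'
import cv2
a=cv2.imread('pics/w1.png')[0:240,205:425]; cv2.imwrite('pics/w1z.png',cv2.resize(a,None,fx=2.5,fy=2.5,interpolation=cv2.INTER_CUBIC))
E
```

```text
(no output)
```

View pics/w1z.png

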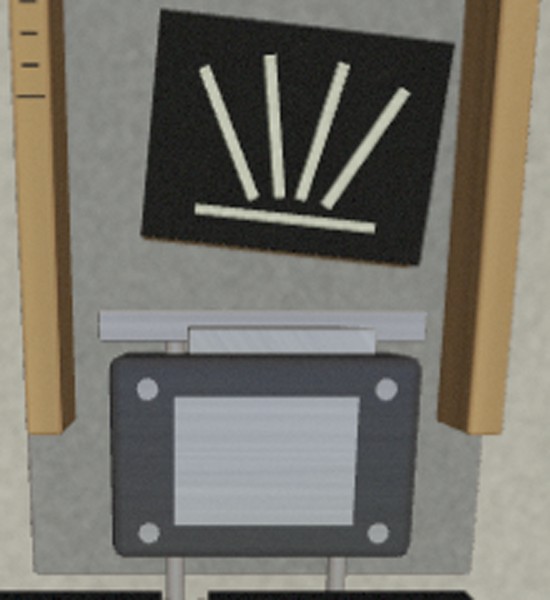

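```bash
python3 - <<'E'
from h import *
import json
from scipy.optimize import least_squares
Z=lambda u,v:(v/2.5-.3,205+u/2.5-.3)
pts=[(37,573,-.1,-.19,.016),(470,575,.1,-.19,.016),(28,434,-.092,-.12,.06),(62,433,-.078,-.12,.06),(468,433,.078,-.12,.06),(502,433,.092,-.12,.06),(99,310,-.065,-.073,.04),(426,312,.065,-.073,.04),(188,327,-.03,-.079,.11),(375,329,.03,-.079,.11),(112,556,-.06,-.17,.063),(410,556,.06,-.17,.063)]
cal=vision.get_calibration('wrist')
def W(p,b):
    c,s=np.cos(p[2]),np.sin(p[2]); b=np.array(b); return np.array([p[0]+c*b[0]-s*b[1],p[1]+s*b[0]+c*b[1],b[2]])
f=lambda p:np.concatenate([proj('wrist',W(p,q[2:]),cal)[0]-np.array(Z(*q[:2])) for q in pts])
o=least_squares(f,[.58,.196,.17],loss='soft_l1');p=o.x;print(p,np.degrees(p[2]));print(np.round(f(p).reshape(-1,2),1).tolist())
json.dump(list(p),open('bedw.json','w'))
def B(X): 
    c,s=np.cos(p[2]),np.sin(p[2]); d=X[:2]-p[:2]; return np.round(1000*np.array([c*d[0]+s*d[1],-s*d[0]+c*d[1]]),1)
for q in[(161,9),(454,43),(420,266),(142,237)]: print('block',B(onz('wrist',Z(*q),.038,cal)))
s=status.read_state(); print('tcp',B(s['ee_pos']))
E
```

```text
[0.57503769 0.19466391 0.16951441] 9.712460503489156
[[0.4, -1.8], [-0.3, 0.6], [-0.0, -1.0], [0.4, -0.1], [0.5, -0.3], [0.6, 0.6], [-0.7, -0.4], [-1.3, 0.6], [-0.3, -0.4], [-1.0, 0.9], [2.0, -0.6], [2.1, 1.6]]
block [-39.6  33.7]
block [69.  22.7]
block [ 61.5 -56.8]
block [-47.4 -46.1]
tcp [ -29.1 -139.6]
```

Call:
play_rows(
  increments="0 1.7 1.45 0 0; 0 1.7 1.45 0 0; 0 0 0 3.5 0; 0 0 0 3.5 0; 0 0 0 3.5 0; 0 0 0 2.5 0; 0 0 0 1.1 0; 0 0 0 0 0",
)

```text
clock: 4.15
ee_pos: [0.5904, 0.0879, 0.0833]
tool_rot: [[-0.166, 0.986, -0.005], [0.986, 0.166, -0.0], [0.0, -0.005, -1.0]]
force: [-0.7, -0.5, 0.9]
gripper_width: 0.0004
```

```bash
python3 - <<'E'
from h import *
s=status.read_state(); print({k:np.round(s[k],4).tolist() for k in('clock','ee_pos','tool_rot','force')})
cap('wrist','w2')
E
```

```text
{'clock': 4.15, 'ee_pos': [0.5904, 0.0879, 0.0833], 'tool_rot': [[-0.1656, 0.9862, -0.0055], [0.9862, 0.1656, -0.0004], [0.0005, -0.0055, -1.0]], 'force': [-0.6746, -0.5038, 0.8615]}
```

View pics/w2.png

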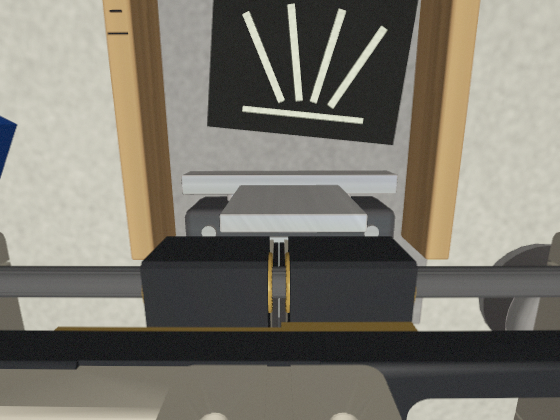

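Call:
play_rows(
  increments="0 0.3 0.2 0 0; 0 0.3 0.2 0 0; 0 0.3 0 0 0; 0 0.3 0 0 0; 0 0.4 0 0 0; 0 0.4 0 0 0; 0 0.4 0 0 0; 0 0 0 0 0",
)

```text
clock: 4.87
ee_pos: [0.5924, 0.114, 0.086]
tool_rot: [[-0.167, 0.986, 0.001], [0.986, 0.167, -0.0], [-0.0, 0.001, -1.0]]
force: [1.0, -2.3, 1.6]
gripper_width: 0.0006
```

Call:
play_rows(
  increments="0 0.4 0 0 0; 0 0.4 0 0 0; 0 0.4 0 0 0; 0 0.4 0 0 0; 0 0.4 0 0 0; 0 0.4 0 0 0; 0 0.2 0 0 0; 0 0 0 0 0",
)

```text
clock: 5.53
ee_pos: [0.5879, 0.139, 0.0858]
tool_rot: [[-0.167, 0.986, 0.0], [0.986, 0.167, -0.001], [-0.001, 0.0, -1.0]]
force: [1.8, -3.8, 1.6]
gripper_width: 0.0004
```

```bash
python3 - <<'E'
from h import *
s=status.read_state(); print({k:np.round(s[k],4).tolist() for k in('clock','ee_pos','tool_rot','force')})
cap('wrist','w3');cap('top','t3');cap('scene','s3')
a=cv2.imread('pics/top0.png')
a=cv2.imread('pics/t3.png')[140:255,135:310]; cv2.imwrite('pics/t3z.png',cv2.resize(a,None,fx=4.5,fy=4.5,interpolation=cv2.INTER_CUBIC))
E
```

```text
{'clock': 5.5333, 'ee_pos': [0.5879, 0.139, 0.0858], 'tool_rot': [[-0.1669, 0.986, 0.0002], [0.986, 0.1669, -0.0006], [-0.0006, 0.0001, -1.0]], 'force': [1.842, -3.7968, 1.5869]}
```

View pics/w3.png

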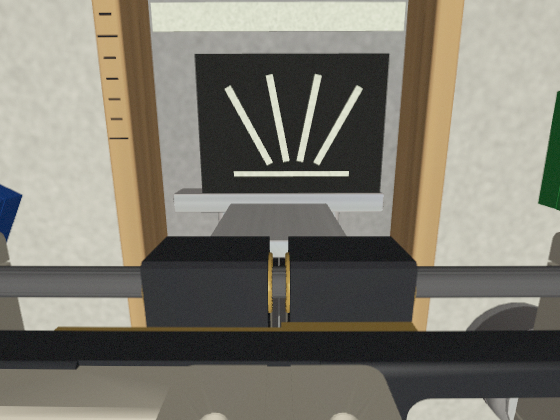

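View pics/t3z.png

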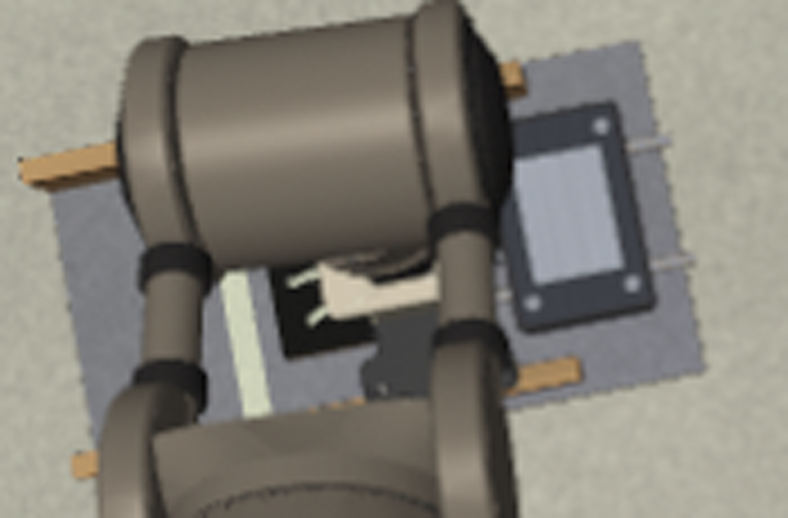

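```bash
cat > m.py <<'E'
from h import *
import json
p=json.load(open('bedw.json'))
def B(X):
    c,s=np.cos(p[2]),np.sin(p[2]); d=np.array(X)[:2]-p[:2]; return np.round(1000*np.array([c*d[0]+s*d[1],-s*d[0]+c*d[1]]),1)
E
python3 - <<'E'
from m import *
c=vision.get_calibration('wrist')
for n,rc,z in[('front',(54,196),.038),('front',(54,388),.038),('rear',(193,202),.038),('bar rear',(211,175),.04),('bar front',(194,383),.04),('tape near',(30.5,153),.016),('tape near',(30.5,404),.016),('tape far',(1,152),.016)]: print(n,B(onz('wrist',rc,z,c)))
print(B(status.read_state()['ee_pos']))
for l in range(0): pass
E
```

```text
front [-44.5  46.3]
front [63.6 46.1]
rear [-45.5 -33.4]
bar rear [-62.5 -44.3]
bar front [ 65.9 -33.8]
tape near [-75.2  64.1]
tape near [79.1 63.8]
tape far [-74.4  80.5]
[  3.3 -57.1]
```

Call:
play_rows(
  increments="0 0.4 0 0 0; 0 0.4 0 0 0; 0 0.4 0 0 0; 0 0.4 0 0 0; 0 0.4 0 0 0; 0 0.3 0 0 0; 0 0.2 0 0 0; 0 0 0 0 0",
)

```text
clock: 6.35
ee_pos: [0.5838, 0.1632, 0.0857]
tool_rot: [[-0.167, 0.986, -0.0], [0.986, 0.167, -0.001], [-0.001, -0.0, -1.0]]
force: [1.9, -5.1, 2.4]
gripper_width: 0.0003
```

```bash
python3 - <<'E'
from m import *
print(B(status.read_state()['ee_pos']))
im=cap('wrist','w4')
cv2.imwrite('pics/w4z.png',cv2.resize(cv2.imread('pics/w4.png')[0:230,100:460],None,fx=2.2,fy=2.2,interpolation=cv2.INTER_CUBIC))
c=vision.get_calibration('wrist')
print(im[0:60:1,290].sum(1).tolist())
print([proj('wrist',np.append(np.array(p[:2])+np.array([[np.cos(p[2]),-np.sin(p[2])],[np.sin(p[2]),np.cos(p[2])]])@np.array([0,y]),.016),c)[0].round(1).tolist() for y in(.064,.0803)])
E
```

```text
[  3.3 -32.5]
[506, 506, 507, 498, 498, 497, 490, 487, 483, 479, 482, 485, 487, 492, 492, 501, 499, 502, 499, 497, 505, 504, 512, 503, 498, 501, 495, 498, 501, 503, 510, 510, 512, 506, 497, 496, 502, 496, 495, 500, 499, 498, 499, 502, 506, 559, 652, 681, 679, 679, 686, 694, 670, 518, 135, 129, 138, 125, 138, 128]
[[72.6, 275.5], [44.6, 275.4]]
```

View pics/w4z.png

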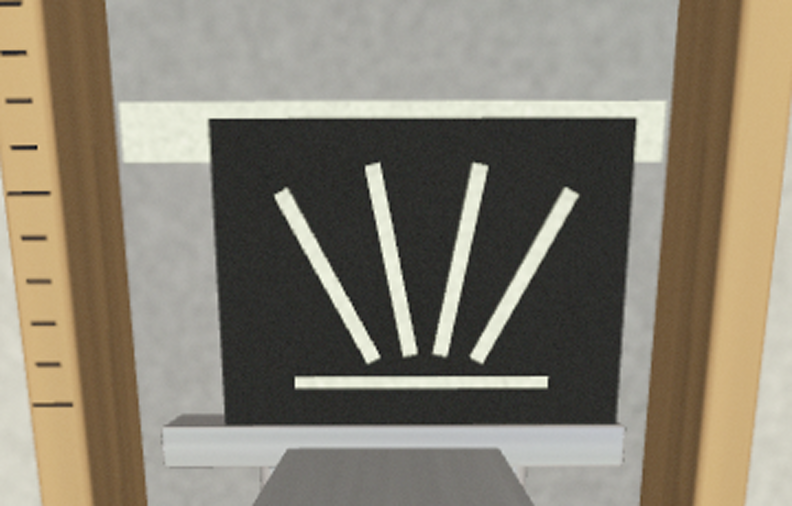

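Call:
play_rows(
  increments="0 0.1 0 0 0; 0 0 0 0 0; 0 0 0 0 0; 0 0 0 0 0; 0 0 0 0 0; 0 0 0 0 0; 0 0 0 0 0; 0 0 0 0 0",
)

```text
clock: 7.07
ee_pos: [0.5836, 0.1638, 0.0857]
tool_rot: [[-0.166, 0.986, -0.0], [0.986, 0.166, -0.001], [-0.001, -0.0, -1.0]]
force: [1.3, -6.2, 3.8]
gripper_width: 0.0005
```

Call:
play_rows(
  increments="0 0 0 0 0; 0 0 0 0 0; 0 0 0 0 0; 0 0 0 0 0; 0 -0.1 0 0 0; 0 -0.2 0 0 0; 0 -0.3 0 0 0; 0 -0.3 0 0 0",
)

```text
clock: 7.73
ee_pos: [0.5851, 0.1554, 0.0857]
tool_rot: [[-0.167, 0.986, -0.0], [0.986, 0.167, -0.0], [-0.0, -0.0, -1.0]]
force: [0.5, -4.3, 2.7]
gripper_width: 0.0005
```

Call:
play_rows(
  increments="0 -0.3 0 0 0; 0 -0.3 0 0 0; 0 -0.3 0 0 0; 0 -0.3 0 0 0; 0 -0.3 0 0 0; 0 -0.3 0 0 0; 0 -0.3 0 0 0; 0 -0.3 0 0 0",
)

```text
clock: 8.4
ee_pos: [0.5891, 0.1318, 0.0856]
tool_rot: [[-0.166, 0.986, -0.0], [0.986, 0.166, 0.0], [0.0, -0.0, -1.0]]
force: [1.1, -3.2, 0.9]
gripper_width: 0.0006
```

Call:
play_rows(
  increments="0 -0.3 0 0 0; 0 -0.3 0 0 0; 0 -0.3 0 0 0; 0 -0.3 0 0 0; 0 -0.3 0 0 0; 0 -0.3 0 0 0; 0 -0.2 0 0 0; 0 -0.2 0 0 0",
)

```text
clock: 9.07
ee_pos: [0.5928, 0.1101, 0.0856]
tool_rot: [[-0.166, 0.986, 0.0], [0.986, 0.166, 0.0], [0.0, 0.0, -1.0]]
force: [1.2, -1.7, 1.2]
gripper_width: 0.0005
```

```bash
python3 - <<'E'
from m import *
s=status.read_state();print(s['clock'],B(s['ee_pos']),s['force'])
im=cap('wrist','w5')
E
```

```text
9.0667 [  3.3 -86.3] [ 1.23043228 -1.73528166  1.21954641]
```

View pics/w5.png

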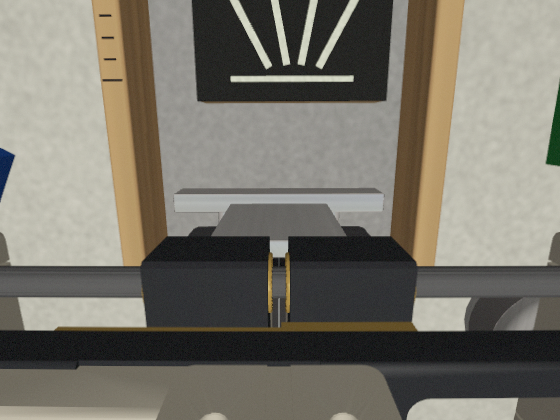

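Call:
play_rows(
  increments="0 -0.2 0 0 0; 0 -0.2 0 0 0; 0 -0.15 0 0 0; 0 -0.15 0 0 0; 0 -0.1 0 0 0; 0 -0.1 0 0 0; 0 -0.1 0 0 0; 0 -0.1 0 0 0",
)

```text
clock: 9.78
ee_pos: [0.594, 0.0998, 0.0855]
tool_rot: [[-0.167, 0.986, -0.001], [0.986, 0.167, 0.0], [0.001, -0.001, -1.0]]
force: [1.2, -0.1, -0.1]
gripper_width: 0.0007
```

Call:
play_rows(
  increments="0 -0.1 0 0 0; 0 -0.1 0 0 0; 0 -0.1 0 0 0; 0 -0.2 0 0 0; 0 -0.3 0 0 0; 0 0 0 0 0; 0 0 0 0 0",
)

```text
clock: 10.37
ee_pos: [0.596, 0.0914, 0.0857]
tool_rot: [[-0.166, 0.986, -0.0], [0.986, 0.166, -0.0], [-0.0, -0.0, -1.0]]
force: [-0.3, 0.2, -0.1]
gripper_width: 0.0004
```

```bash
python3 - <<'E'
from m import *
s=status.read_state();print(s['clock'],B(s['ee_pos']),s['force'])
cap('wrist','w6')
T=lambda u,v:(190+v/6-.4,385+u/6-.4)
C=np.array([onz('top',T(*q),.012) for q in[(225,47),(327,95),(160,507),(55,462)]])
print(C.round(4),C.mean(0), np.linalg.norm(np.diff(C,axis=0),axis=1), np.degrees(np.arctan2(*(C[0]-C[3])[1::-1])),np.degrees(np.arctan2(*(C[1]-C[2])[1::-1])))
D=np.array([onz('top',T(*q),.046) for q in[(228,182),(270,190),(212,368),(165,357)]]);print(D.mean(0))
S=lambda u,v:(240+v/6-.4,125+u/6-.4)
E=np.array([onz('scene',S(*q),.012) for q in[(63,106),(178,71),(298,475),(173,515)]]);print(E.round(4),E.mean(0))
E
```

```text
10.3667 [   3.2 -105.4] [-0.32678176  0.17777188 -0.12388013]
[[ 0.5672 -0.3562  0.012 ]
 [ 0.5447 -0.4012  0.012 ]
 [ 0.366  -0.3183  0.012 ]
 [ 0.3871 -0.2725  0.012 ]] [ 0.46621879 -0.33703892  0.012     ] [0.05033186 0.19701753 0.05041887] -24.925811615883557 -24.8948554857272
[ 0.46755764 -0.33691542  0.046     ]
[[ 0.3691 -0.3177  0.012 ]
 [ 0.3895 -0.274   0.012 ]
 [ 0.5711 -0.3585  0.012 ]
 [ 0.5503 -0.4016  0.012 ]] [ 0.46998217 -0.3379492   0.012     ]
```

View pics/w6.png

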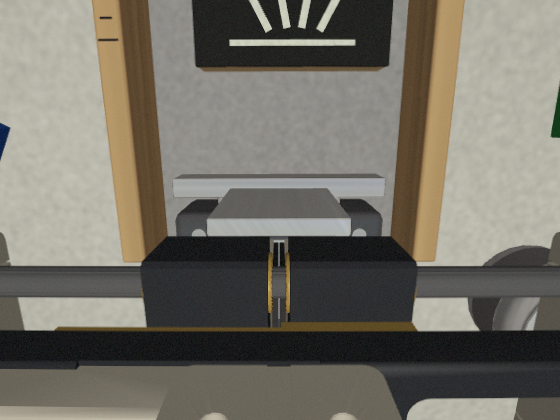

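Call:
play_rows(
  increments="0 0 0 -3.5 0; 0 0 0 -3.5 0; 0 0 0 -3.5 0; 0 0 0 -3.5 0; 0 0 0 0 -6.9; 0 0 0 0 -6.9; 0 0 0 0 -6.9; 0 0 0 0 -6.9",
)

```text
clock: 11.08
ee_pos: [0.5959, 0.0917, 0.226]
tool_rot: [[-0.609, 0.793, 0.0], [0.793, 0.609, 0.0], [-0.0, 0.0, -1.0]]
force: [-0.7, 0.4, -0.5]
gripper_width: 0.0003
```

Call:
play_rows(
  increments="4 0 0 0 -6.9; 4 0 0 0 -6.9; 4 0 0 0 -6.9; 4 0 0 0 -7; 4 -0.5 -3.4 0 0; 4 -0.5 -3.4 0 0; 4 -0.5 -3.4 0 0; 4 -0.5 -3.4 0 0",
)

```text
clock: 11.75
ee_pos: [0.5556, -0.041, 0.2257]
tool_rot: [[-0.906, 0.424, 0.0], [0.424, 0.906, -0.0], [-0.0, -0.0, -1.0]]
force: [-0.1, -0.6, 0.5]
gripper_width: 0.0394
```

Call:
play_rows(
  increments="5 -0.5 -3.4 0 0; 5 -0.5 -3.4 0 0; 5 -0.5 -3.4 0 0; 5 -0.5 -3.4 0 0; 5 -0.5 -3.4 0 0; 5 -0.5 -3.4 0 0; 5 -0.5 -3.4 0 0; 5 -0.5 -3.4 0 0",
)

```text
clock: 12.42
ee_pos: [0.4764, -0.3047, 0.2259]
tool_rot: [[-0.905, 0.424, 0.0], [0.424, 0.905, -0.0], [-0.0, -0.0, -1.0]]
force: [0.9, 0.5, 0.7]
gripper_width: 0.0502
```

Call:
play_rows(
  increments="5 -0.5 -3.4 0 0; 5 0 0 0 0; 5 0 0 0 0",
)

```text
clock: 12.67
ee_pos: [0.4664, -0.3376, 0.2254]
tool_rot: [[-0.904, 0.427, -0.0], [0.427, 0.904, 0.0], [0.0, 0.0, -1.0]]
force: [0.2, 0.7, -0.2]
gripper_width: 0.0501
```

```bash
python3 - <<'E'
from h import *
s=status.read_state(); print({k:np.round(s[k],4).tolist() for k in('clock','qpos','ee_pos','tool_rot','gripper_width')})
cap('wrist','w7');cap('top','t7');cap('scene','s7')
print(proj('wrist',[[.468,-.337,.046]]))
for f,a in(('t7',(140,255,135,310)),('s7',(120,255,260,405))):
    cv2.imwrite('pics/%sz.png'%f,cv2.resize(cv2.imread('pics/%s.png'%f)[a[0]:a[1],a[2]:a[3]],None,fx=4.4,fy=4.4,interpolation=cv2.INTER_CUBIC))
E
```

```text
{'clock': 12.6667, 'qpos': [-43.5301, 25.032, 79.1515, 0.0064, 75.8416, -108.2289], 'ee_pos': [0.4664, -0.3376, 0.2254], 'tool_rot': [[-0.9041, 0.4274, -0.0002], [0.4274, 0.9041, 0.0004], [0.0004, 0.0002, -1.0]], 'gripper_width': 0.0501}
[[193.6854611  278.73917435]]
```

View pics/w7.png

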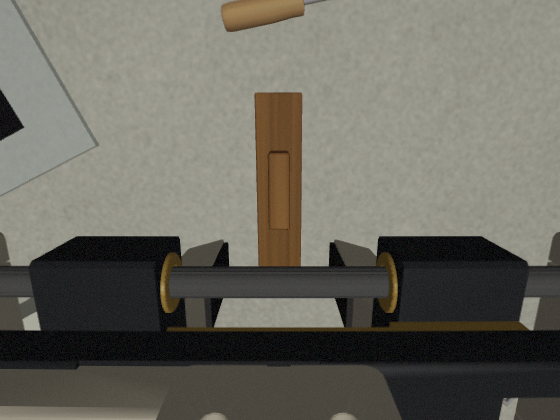

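View pics/t7z.png

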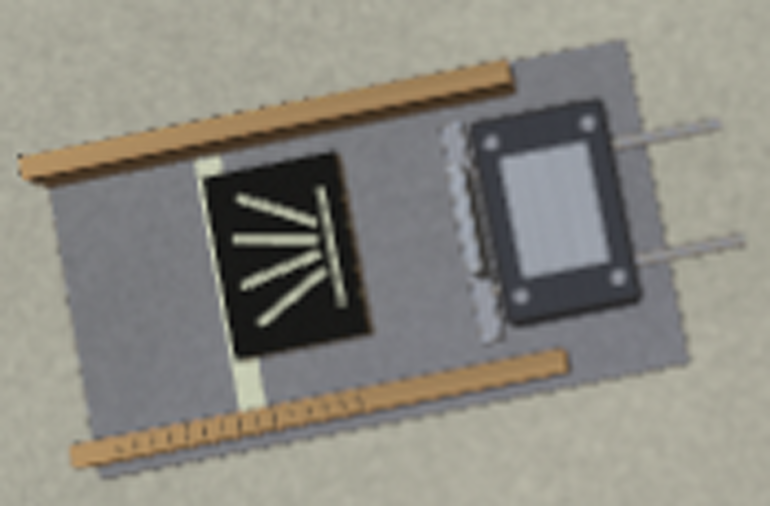

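Call:
play_rows(
  increments="5 0.2 0 3.5 0; 5 0 0 3.5 0; 5 0 0 3.5 0; 5 0 0 3.5 0; 5 0 0 3 0; 5 0 0 2 0; 5 0 0 1.3 0; 5 0 0 0.5 0",
)

```text
clock: 13.48
ee_pos: [0.465, -0.333, 0.0156]
tool_rot: [[-0.906, 0.423, -0.003], [0.423, 0.906, 0.003], [0.004, 0.001, -1.0]]
force: [-0.2, 0.0, 0.2]
gripper_width: 0.0503
```

Call:
play_rows(
  increments="5 0 0 0 0; 2 0 0 0 0; 1.5 0 0 0 0; 1.5 0 0 0 0; 1.5 0 0 0 0; 1.5 0 0 0 0; 1.5 0 0 0 0; 1.5 0 0 0 0",
  grip_force=30,
)

```text
clock: 14.15
ee_pos: [0.4657, -0.3358, 0.0185]
tool_rot: [[-0.905, 0.424, 0.001], [0.424, 0.905, -0.001], [-0.001, -0.0, -1.0]]
force: [-0.8, -0.3, 6.1]
gripper_width: 0.022
```

Call:
play_rows(
  increments="1.5 0 0 -0.5 0; 1.5 0 0 -1.5 0; 1.5 0 0 -3 0; 1.5 0 0 -3.5 0; 1.5 0 0 -3.5 0; 1.5 0 0 -3.5 0; 1.5 0 0 -3 0; 1.5 0 0 -1.5 0",
)

```text
clock: 14.82
ee_pos: [0.4661, -0.3361, 0.2221]
tool_rot: [[-0.905, 0.424, 0.004], [0.424, 0.905, -0.004], [-0.005, -0.002, -1.0]]
force: [0.1, -0.6, -1.0]
gripper_width: 0.0218
```

Call:
play_rows(
  increments="1.5 0 0 0 -4; 1.5 0 0 0 -6; 1.5 0 0 0 -6; 1.5 0 0 0 -6; 1.5 0 0 0 -6; 1.5 0 0 0 -4.8; 1.5 0 0 0 -2; 1.5 0 0 0 0",
)

```text
clock: 15.48
ee_pos: [0.4651, -0.3351, 0.2174]
tool_rot: [[-0.986, -0.169, -0.001], [-0.169, 0.986, 0.001], [0.001, 0.001, -1.0]]
force: [-0.2, -0.5, -1.2]
gripper_width: 0.0217
```

```bash
python3 - <<'E'
from m import *
s=status.read_state(); print({k:np.round(s[k],4).tolist() for k in('clock','qpos','ee_pos','tool_rot','gripper_width','force')})
cap('wrist','w8')
T=lambda u,v:(140+v/4.4-.4,135+u/4.4-.4)
for q in[(205,180),(337,152),(373,331),(238,358)]: print('block',B(onz('top',T(*q),.038)))
for q in[(196,158),(221,157),(238,408),(264,405)]: print('tape',B(onz('top',T(*q),.016)))
E
```

```text
{'clock': 15.4833, 'qpos': [-43.4347, 25.1177, 80.3006, 0.0004, 74.6449, -143.1837], 'ee_pos': [0.4651, -0.3351, 0.2174], 'tool_rot': [[-0.9856, -0.1693, -0.0008], [-0.1693, 0.9856, 0.0008], [0.0007, 0.0009, -1.0]], 'gripper_width': 0.0217, 'force': [-0.1828, -0.4737, -1.1565]}
block [63.1 71.2]
block [64.  -8.4]
block [-43.5  -9.9]
block [-43.7  70.7]
tape [81.3 79.4]
tape [78.9 64.4]
tape [-71.3  81.3]
tape [-72.5  65.6]
```

View pics/w8.png

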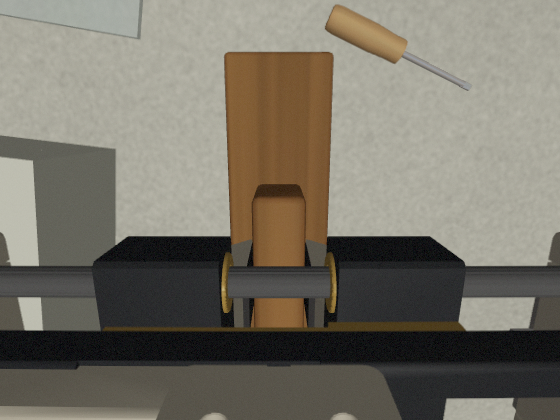

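```bash
python3 - <<'E'
from m import *
s=status.read_state();R=s['tool_rot']
for z in(-.0065,-.0045,-.0085):
  for rc in((53,226),(53,332)): print(R.T@(onz('wrist',rc,s['ee_pos'][2]+z)-s['ee_pos']))
for rc in((186,261),(186,297)): print('rib',R.T@(onz('wrist',rc,s['ee_pos'][2]-.0185+.046)-s['ee_pos']))
E
```

```text
[ 0.09854609 -0.02475484  0.00653929]
[0.09856344 0.02292504 0.00657758]
[ 0.0981599  -0.02446826  0.00453928]
[0.09817703 0.02263135 0.00457711]
[ 0.09893229 -0.02504141  0.00853929]
[0.09894984 0.02321874 0.00857805]
rib [ 0.04391513 -0.0079774  -0.02748006]
rib [ 0.04391394  0.00606643 -0.02746878]
```

Call:
play_rows(
  increments="1.5 -0.5 1.3 0 0; 1.5 -1 2.65 0 0; 1.5 -1 2.65 0 0; 1.5 -1 2.65 0 0; 1.5 -1 2.65 0 0; 1.5 -1 2.65 0 0; 1.5 -1 2.65 0 0; 1.5 -1 2.65 0 0",
)

```text
clock: 16.2
ee_pos: [0.5057, -0.1249, 0.2178]
tool_rot: [[-0.986, -0.167, -0.0], [-0.167, 0.986, 0.0], [0.0, 0.0, -1.0]]
force: [0.1, 0.9, -1.4]
gripper_width: 0.0216
```

Call:
play_rows(
  increments="1.5 -1 2.65 0 0; 1.5 -1 2.65 0 0; 1.5 -1 2.65 0 0; 1.5 -1 2.65 0 0; 1.5 -1 2.65 0 0; 1.5 -1 2.65 0 0; 1.5 -1 2.65 0 0; 1.5 -1 2.65 0 0",
)

```text
clock: 16.87
ee_pos: [0.5485, 0.0975, 0.2177]
tool_rot: [[-0.986, -0.167, -0.0], [-0.167, 0.986, 0.0], [0.0, 0.0, -1.0]]
force: [1.4, -0.4, -1.4]
gripper_width: 0.0218
```

Call:
play_rows(
  increments="1.5 -1 2.65 0 0; 1.5 -1 2.65 0 0; 1.5 -1 2.65 0 0; 1.5 -1 2.65 0 0; 1.5 -0.5 1.6 0 0; 1.5 0 0.2 0 0; 1.5 0 0 0 0; 1.5 0 0 0 0",
)

```text
clock: 17.53
ee_pos: [0.572, 0.2249, 0.2175]
tool_rot: [[-0.986, -0.168, -0.001], [-0.168, 0.986, -0.001], [0.001, -0.001, -1.0]]
force: [0.1, -0.7, -2.1]
gripper_width: 0.0215
```

```bash
python3 - <<'E'
from m import *
s=status.read_state();R=s['tool_rot']; print(s['clock'],s['ee_pos'],R,B(s['ee_pos']),s['qpos'])
cap('wrist','w9');cap('top','t9');cap('scene','s9')
E
```

```text
17.5333 [0.57199402 0.22490992 0.21748799] [[-9.85786239e-01 -1.68002538e-01 -7.98802112e-04]
 [-1.68002010e-01  9.85786413e-01 -6.87943178e-04]
 [ 9.03024469e-04 -5.43964557e-04 -9.99999444e-01]] [ 2.1 30.3] [ 1.43383669e+01  2.95537220e+01  7.29642503e+01 -2.75022513e-02
  7.75361328e+01 -8.53273748e+01]
```

View pics/w9.png

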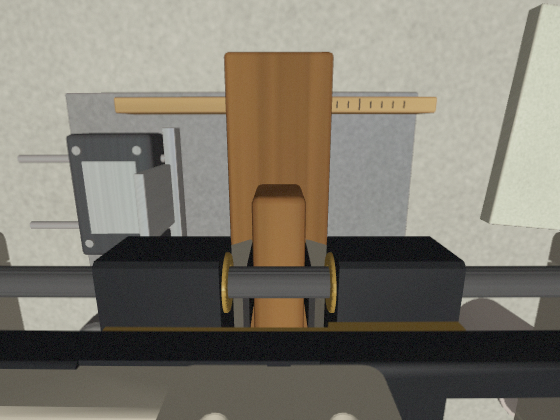

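View pics/s9.png

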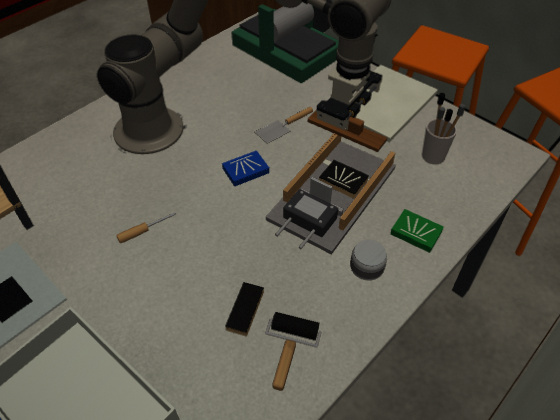

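Call:
play_rows(
  increments="1.5 0 0.15 1.5 0; 1.5 0 0 3 0; 1.5 0 0 3 0; 1.5 0 0 2.5 0; 1.5 0 0 1.5 0; 1.5 0 0 1 0; 1.5 0 0 0.5 0; 1.5 0 0 0 0",
)

```text
clock: 18.35
ee_pos: [0.5722, 0.226, 0.0872]
tool_rot: [[-0.986, -0.167, -0.001], [-0.167, 0.986, -0.0], [0.001, -0.0, -1.0]]
force: [0.1, 0.2, -1.3]
gripper_width: 0.0216
```

```bash
python3 - <<'E'
from m import *
s=status.read_state();R=s['tool_rot']; print(s['clock'],s['ee_pos'],R,B(s['ee_pos']),s['force'])
cap('wrist','w10');cap('scene','s10')
cv2.imwrite('pics/s10z.png',cv2.resize(cv2.imread('pics/s10.png')[110:255,260:405],None,fx=4.1,fy=4.1,interpolation=cv2.INTER_CUBIC))
E
```

```text
18.35 [0.57223809 0.22604903 0.08715199] [[-9.85888357e-01 -1.67401284e-01 -9.78340445e-04]
 [-1.67400992e-01  9.85888821e-01 -3.74014425e-04]
 [ 1.02714540e-03 -2.04961306e-04 -9.99999451e-01]] [ 2.5 31.4] [ 0.0777131   0.19039473 -1.26910332]
```

View pics/w10.png

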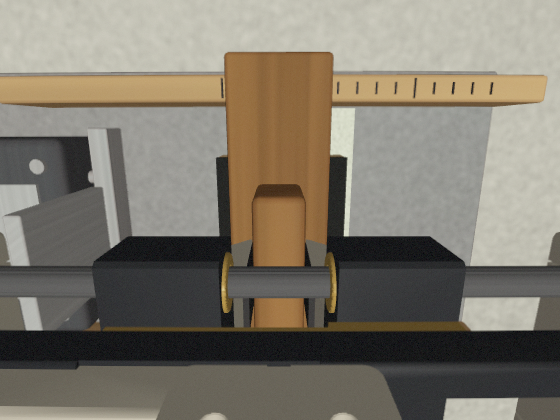

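View pics/s10z.png

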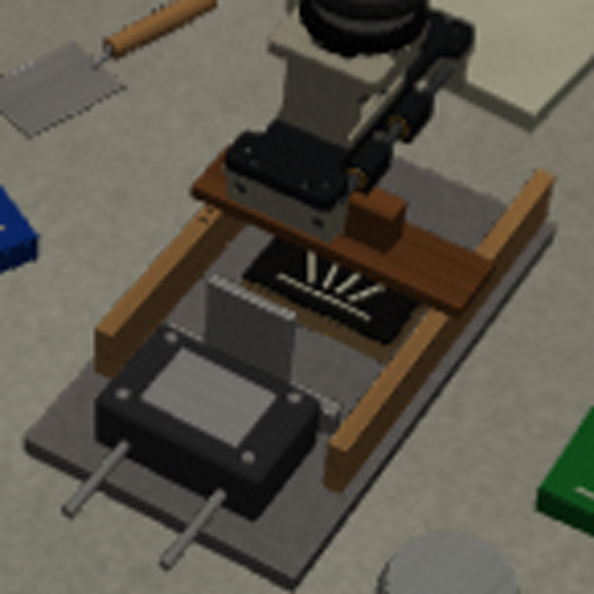

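Call:
play_rows(
  increments="1.5 0 0.2 0.2 0; 1.5 0 0 0.2 0; 1.5 0 0 0.15 0; 1.5 0 0 0.1 0; 1.5 0 0 0.1 0; 1.5 0 0 0.05 0; 1.5 0 0 0 0; 1.5 0 0 0 0",
)

```text
clock: 19.12
ee_pos: [0.572, 0.2286, 0.0797]
tool_rot: [[-0.986, -0.168, -0.0], [-0.168, 0.986, -0.0], [0.0, -0.0, -1.0]]
force: [-0.0, -1.6, -2.0]
gripper_width: 0.0218
```

Call:
play_rows(
  increments="1.5 0 0 0.05 0; 1.5 0 0 0.05 0; 1.5 0 0 0 0",
)

```text
clock: 19.37
ee_pos: [0.5721, 0.2286, 0.0787]
tool_rot: [[-0.986, -0.168, 0.0], [-0.168, 0.986, -0.0], [-0.0, -0.0, -1.0]]
force: [-0.6, -0.4, -1.4]
gripper_width: 0.0221
```

Call:
play_rows(
  increments="1.5 0 0 0.05 0; 1.5 0 0 0 0",
)

```text
clock: 19.53
ee_pos: [0.5721, 0.2286, 0.0785]
tool_rot: [[-0.986, -0.168, 0.0], [-0.168, 0.986, -0.0], [-0.0, -0.0, -1.0]]
force: [-0.9, -1.1, 0.6]
gripper_width: 0.0217
```

Call:
play_rows(
  increments="1.5 0 0 0.05 0; 1.5 0 0 0 0; 1.5 0 0 0 0",
  grip_force=10,
)

```text
clock: 19.78
ee_pos: [0.5721, 0.2286, 0.0785]
tool_rot: [[-0.986, -0.168, 0.001], [-0.168, 0.986, -0.0], [-0.001, -0.0, -1.0]]
force: [-2.8, -0.6, 5.9]
gripper_width: 0.0221
```

```bash
python3 - <<'E'
from m import *
s=status.read_state(); print(s['clock'],s['ee_pos'],B(s['ee_pos']),s['force'])
cap('wrist','w11');cap('scene','s11')
cv2.imwrite('pics/s11z.png',cv2.resize(cv2.imread('pics/s11.png')[110:255,260:405],None,fx=4.1,fy=4.1,interpolation=cv2.INTER_CUBIC))
E
```

```text
19.7833 [0.57211604 0.2285901  0.07852781] [ 2.8 33.9] [-2.76754938 -0.63200565  5.87799259]
```

View pics/w11.png

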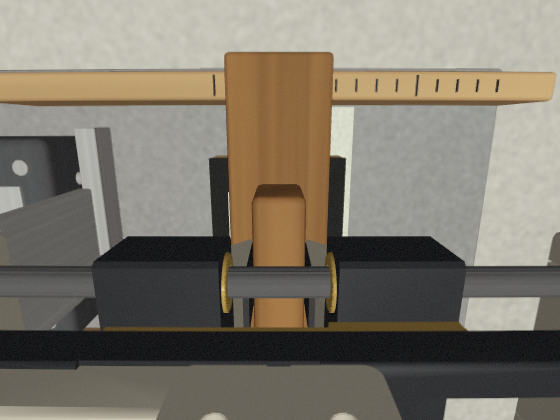

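View pics/s11z.png

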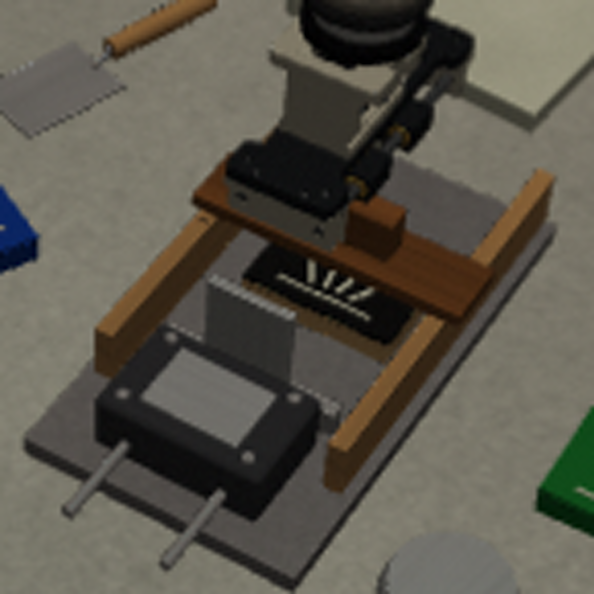

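Call:
play_rows(
  increments="2.4 0 0 0 0; 3 0 0 0 0; 4 0 0 0 0; 5 0 0 0 0; 5 0 0 0 0; 5 0 0 -0.5 0; 5 0 0 -2 0; 5 0 0 -3 0",
)

```text
clock: 20.55
ee_pos: [0.5703, 0.2281, 0.1307]
tool_rot: [[-0.986, -0.168, -0.006], [-0.168, 0.986, -0.002], [0.006, -0.001, -1.0]]
force: [0.6, -0.2, 0.5]
gripper_width: 0.0499
```

Call:
play_rows(
  increments="5 0 0 -3.5 0; 5 0 0 -3.5 0; 5 2 -3 0 0; 5 2 -3 0 0; 5 2 -3 0 0; 5 2 -3 0 0; 5 2 -3 0 0; 5 2 -3 0 0",
)

```text
clock: 21.22
ee_pos: [0.4831, 0.0297, 0.2032]
tool_rot: [[-0.986, -0.169, 0.001], [-0.169, 0.986, -0.0], [-0.001, -0.0, -1.0]]
force: [0.3, 0.0, -0.4]
gripper_width: 0.05
```

Call:
play_rows(
  increments="5 2 -3 0 0; 5 2 -3 0 0; 5 2 -3 0 0; 5 2 -3 0 0; 5 0 -3 0 0; 5 0 -2 0 0; 5 0 0 0 0; 5 0 0 0 0",
)

```text
clock: 21.88
ee_pos: [0.4336, -0.1507, 0.2029]
tool_rot: [[-0.986, -0.166, 0.0], [-0.166, 0.986, 0.0], [-0.0, 0.0, -1.0]]
force: [-2.2, -0.2, -0.3]
gripper_width: 0.0499
```

```bash
python3 - <<'E'
from m import *
s=status.read_state(); print(s['clock'],s['ee_pos'],s['force'])
cap('top','t12');cap('scene','s12')
cv2.imwrite('pics/t12z.png',cv2.resize(cv2.imread('pics/t12.png')[140:255,135:310],None,fx=4.4,fy=4.4,interpolation=cv2.INTER_CUBIC))
cv2.imwrite('pics/s12z.png',cv2.resize(cv2.imread('pics/s12.png')[110:255,260:405],None,fx=4.1,fy=4.1,interpolation=cv2.INTER_CUBIC))
E
```

```text
21.8833 [ 0.43364348 -0.15074623  0.20290746] [-2.228183   -0.17651758 -0.30332701]
```

View pics/t12z.png

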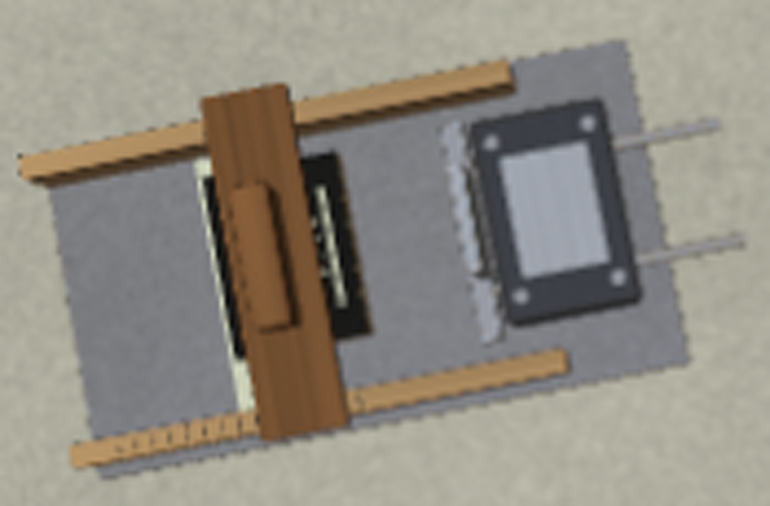

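View pics/s12z.png

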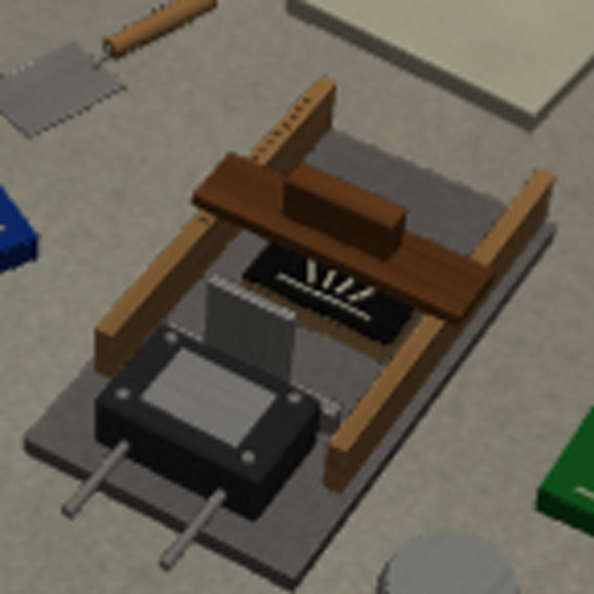

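View pics/t12.png

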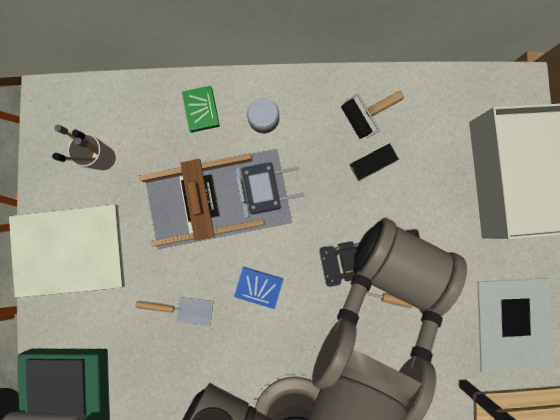

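```bash
python3 - <<'E'
from m import *
T=lambda u,v:(140+v/4.4-.4,135+u/4.4-.4)
C=np.array([B(onz('top',T(*q),.072)) for q in[(202,98),(287,84),(350,424),(262,440)]]);print(C,C.mean(0))
d=(C[0]+C[1]-C[2]-C[3])/2;print(np.degrees(np.arctan2(d[1],d[0])))
for q in[(205,180),(337,152),(373,331),(238,358)]: print('block',B(onz('top',T(*q),.038)))
E
```

```text
[[103.6  56.6]
 [101.9   7.3]
 [-95.    7.3]
 [-94.3  57.7]] [ 4.05  32.225]
-0.15963828362708143
block [63.1 71.2]
block [64.  -8.4]
block [-43.5  -9.9]
block [-43.7  70.7]
```

```bash
python3 -c "
from bench import ticket
print(ticket.sign_off())"
```

```text
the job is handed in; nothing more can be done
None
```

The job is done and handed in at about 22 s of the 67 s allowed.

- **Gauge and block:** I hooked the paddle from behind with shut fingers and drew the gauge out about 65 mm, then held it there for about 1 s. I eased it back home at about 36 mm/s, slowing to 12 mm/s at the end. The force on the fingers fell to zero before they left the paddle, and the pictures show it home.
- **Block on the tape:** its leading edge measures y ≈ 71–72 mm on the bed, and the tape covers about 64–80 mm. The block is square to the bed.
- **Bridge:** I gripped it by its rib, lowered it until I felt it touch the rails, and released it. In the last top picture its centre is at x ≈ +4, y ≈ 32 mm, about 0.2° out of square, against the block's middle at y ≈ 31 mm. It rests on both rails, with its underside about 22 mm above the block.

**Off-centre sideways:** the block sits about 10 mm to the +x side of the bed's centre line, so I put the bridge a few millimetres that way. It lies about 6 mm short of the block's middle in x.

The two fixed cameras and the wrist camera disagreed on the bed's position by 2–6 mm, so I relied on the wrist views for the placing. The fingers did not go near the block. The bystanders looked undisturbed in the last top picture, though the arm partly hid the gouge there.

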